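# Slow the idling sander wheel with its lock pin and lock it

## Task

The bare wheel of the bench disc sander keeps spinning on its slipping drive, and it must be locked before a new abrasive disc goes on. Take the orange lock pin out of its wooden rest, put it down through the guide hole in the sander's arm, slow the wheel by pressing the pin's tip gently on its face until the wheel's hole comes to rest under the guide, then push the pin fully home through the wheel and let go. Never jam the pin hard on the wheel, and leave the tape measure and the used sanding disc where they are.

Things in the scene. Friction and masses are not known exactly. Their poses are not given: they have to be found in the camera images.
- pin_handle (a point): Loose lock pin, upright in a fixed wooden rest block (60x60x56 mm), about 90 g. Point: centre of its round orange handle (20 mm diameter, 36 mm high, black rings). z runs up along the pin. Handle top 18 mm above the point, dark collar (22 mm diameter, 4 mm thick) under the handle, flat tip of the steel shank 72 mm below the point. In the rest the collar lies on the block.
- pin_collar (a point): Centre of the underside of the pin's collar, 22 mm below pin_handle. From here the steel shank, 10 mm in diameter, runs 50 mm down to the tip, which has a 1.5 mm chamfer.
- guide_mouth (a point): Centre of the top mouth of the fixed upright guide hole (11.2 mm diameter, 2 mm chamfer) in the sander's grey arm (40 mm wide, 22 mm thick, nothing higher near it). The unpressed wheel's face is 34 mm below this point, 12 mm under the arm. The wheel's axis is 70 mm along this point's x. With the pin home its collar lies on the arm here and its shank is through the wheel.
- wheel_hole (a point): Centre, at the top face, of the one 13.5 mm through hole in the spinning aluminium wheel (180 mm diameter, 14 mm thick, upright axis). It runs on a 70 mm radius, exactly under the guide. A short red mark lies outside it at the rim. The wheel's hub is sprung: pressed, it sinks at 0.5 N plus 1 N per mm, damped, for 10 mm, then it is hard.
- wheel (a joint): Wheel angle, rad, unwrapped, counter-clockwise from above; at multiples of 2 pi the hole is under the guide. A slipping drive (0.2 N m at rest) turns it at 8 rad/s; let go, it spins up again in half a second. 3 to 8 N on the pin's tip stalls it (hidden friction). Below about 0.6 rad/s the hole catches the pressed tip (the wheel rises round it and stops); faster, it slips by.
- tape_measure: Olive tape measure, 58x77x62 mm, loose bystander; origin under its centre.
- used_disc: Used beige sanding disc curled into a trough, 80x124x42 mm, loose bystander; origin under its centre.
Not all that is in view belongs to the job. Leave any purple or turquoise look-alike of the part that bears pin_handle alone.

How it is judged:
On the way, in this order (a step that is already met when the one before it is completed fails the run):
1. the pin stands in the guide while the wheel is still spinning (horizontal distance between pin_collar and guide_mouth below 0.005 m and z of pin_collar in the frame of guide_mouth between 0.004 and 0.03 m and velocity of joint wheel above 2 rad/s), for 0.04 s.
2. the wheel is slowed or stopped by the pin touching it, the pin not yet home (horizontal distance between pin_collar and guide_mouth below 0.005 m and z of pin_collar in the frame of guide_mouth above 0.004 m and velocity of joint wheel below 1.5 rad/s and contact force between lock_pin and wheel above 0.3 N), for 0.05 s.
3. the pin is fully home through guide and wheel, and the wheel stands (z of pin_collar in the frame of guide_mouth below 0.003 m and horizontal distance between wheel_hole and guide_mouth below 0.005 m), for 0.2 s.
At the end, for the whole second after the job is handed in: The pin's collar lies within 3 mm of the arm's top and 3 mm of the guide's centre, the wheel's hole stands within 5 mm of the guide's centre, the wheel is still (below 0.1 rad/s), and the pin has been let go (all of step 3 and horizontal distance between pin_collar and guide_mouth below 0.003 m and velocity of joint wheel between -0.1 and 0.1 rad/s); the robot touches nothing.
It fails at once if the pin is jammed on the wheel with more than 25 N (contact force between lock_pin and wheel above 25 N).
It fails at once if the tape measure is moved more than 30 mm (distance of tape_measure from where it was at the start of the episode above 0.03 m).
It fails at once if the used sanding disc is moved more than 30 mm (distance of used_disc from where it was at the start of the episode above 0.03 m).
It also fails if it takes over 64 s, if anything falls off the work surface, if the arm or the gripper's body presses on something with over 40 N, if the wrist force passes 120 N, or if a joint passes its speed limit or range.

## Robot

A 7-joint arm with a two-finger parallel gripper is mounted at the origin on a cart in front of the work surface, level with it; the furniture and walls round the work are solid. World frame = base frame: x ahead of the robot, y to its left, z up, the work surface at z = 0. Lengths are in m, angles in rad, forces in N, time in s.
With the tool pointing down it reaches from about 0.4 to 0.85 m from the base axis. Payload 4.5 kg.
Tool frame: the origin (TCP) lies between the finger pads; the fingertips stand 19 mm ahead of it and the grasp point (between the pads) is the TCP (r.nose_length is the distance from the TCP to the fingertips, in m); z points along the fingers, x is the direction in which the jaws open and shut, and the axes are right-handed (so a half turn about z gives the same grasp; the last joint's range is limited). The gripper opens to 88 mm and grips with 3 to 60 N. Pads are 18 mm wide; open, the fingers measure 123 mm over their backs; the gripper's body (75 mm by 187 mm) begins 45 mm behind the grasp point.
Start: joints at [1.215, 0.689, -0.195, 1.565, 0.157, 0.902, -0.215], TCP at [0.238, -0.578, 0.258] pointing down, gripper open.
Joint ranges: [-3.01, 3.01], [-0.46, 2.08], [-1.47, 1.51], [0.13, 2.56], [-1, 4.14], [0.04, 2.09], [-2.66, 2.66]. Speed limits (rad/s): [2.57, 2.57, 3.14, 3.14, 3.14, 3.14, 3.14].

## Interface

Orientations are given as a unit quaternion [x, y, z, w].
In Python, from plant import get_state, vision, r gives the robot as it stands.
- The arm moves only by the tool play_rows, never from a script. Its argument "deltas" is a list that holds one entry, the list of rows, each a list of 7 numbers: the gripper command: -1 is fully open, 1 is shut, values between are in proportion, then the shift along the tool's x, y, z normalised to -1 to 1, where 1 is 300 mm, then the turn, a rotation vector about the tool's x, y, z normalised to -1 to 1, where 1 is pi rad. A call has 1 to 5 rows; each row is the pose to reach, as a shift and turn from the pose measured when the call began, along the tool's axes at that moment, turning the shorter way round; what a row does not reach only later rows make up. A row lasts 1/8 s, in which the tool goes at most 62.5 mm and 10.7 degrees, less where a joint would pass 70% of its speed; a pose out of reach is approached as far as the arm can. A call with a number of a shift or a turn outside -1 to 1 is refused whole. A call with a gripper value outside its range is refused whole. The fingers move at their own pace and stop on an object; "force" is the grip in N (left out, the last holds). Time passes only in rows, so rows that repeat a pose let the fingers close. It gives the time, the measured TCP pose, the force and the opening at its end, in the units of the state.
- get_state(): the state, without advancing time (a new reading comes with each control period).
- vision.snapshot(name): name is "scene" or "top"; returns the picture (420x560x3 uint8, red, green, blue); there is no depth.
- vision.camera_model(name): a dict with "vfov" (degrees; the focal length in pixels is half the picture's height over the tangent of half this angle, whatever the lens; pixels are square), "cx", "cy" (the principal point, pixels), "world_to_cam" (4x4, takes a point from world to camera coordinates). Camera axes: x right, y up, looking along -z (the intrinsics and any distortion apply to the point x, -y, -z); pixel columns grow to the right and rows downward; lengths in m; the calibration is good to about 2 mm. A picture is of the moment at which its call begins. camera_model takes no time and is no camera call.
- r.finish_job(): hands the job in, once; it reports no verdict.
The state is a dict: "clock": time; "q": joint angles; "qd": joint speeds; "joint_torque": joint torques, N m; "tool_pos": TCP position; "eef_rot": TCP orientation; "contact_force": force on the tool from outside, world axes, zero at the start; "moment": the same for the moment, N m; "opening": opening from 0.0 (shut) to 1.0 (fully open).
Only numpy, scipy, OpenCV 4.12 (cv2) and the standard library are available. Lean on these libraries where they do the work, as an engineer would, in place of code of your own. Each camera call takes 0.05 s, during which the arm holds its last target.

## Working session

There is one attempt and no reset: what is moved stays moved. The work goes in short steps, Python scripts to look and compute and a tool call to move; the robot and the scene stay as the last step left them, time stands still between calls to the robot, and variables do not carry over. Pictures are saved under pics/ and viewed, and the job is handed in when it is done.

Besides the shell and the picture viewer there is one more tool, called as name([rows], argument=value, ...), one row to a line, values as JSON. play_rows: Moves the arm, as the interface text tells. Scaled input: -1 to 1 covers 300 mm each way for a shift and pi rad each way for a turn. Its arguments: {"type":"object","properties":{"deltas":{"type":"array"},"force":{"type":"number"}},"required":["deltas"]}

```bash
mkdir -p pics; ls
python3 - <<'E'
from plant import get_state, vision, r
import cv2
for n in ("scene","top"):
    im=vision.snapshot(n); cv2.imwrite(f"pics/{n}0.png",im[:,:,::-1]); m=vision.camera_model(n); print(n,m)
s=get_state(); print(s)
E
```

```text
pics
scene {'vfov': 49.77574534284133, 'cx': 277.0144996410418, 'cy': 209.37017197611084, 'world_to_cam': array([[ 0.89946175, -0.43637821, -0.02329438, -0.54932757],
       [ 0.25267031,  0.47583186,  0.84246172, -0.15334146],
       [-0.35654773, -0.76364789,  0.53825237, -0.93474793],
       [ 0.        ,  0.        ,  0.        ,  1.        ]])}
top {'vfov': 46.27865862487283, 'cx': 278.3303132439249, 'cy': 221.36503413586507, 'world_to_cam': array([[-0.02290797, -0.99953735, -0.02000754, -0.10920507],
       [ 0.99424967, -0.02487171,  0.10415852, -0.56421488],
       [-0.10460795, -0.01750643,  0.99435944, -1.26966879],
       [ 0.        ,  0.        ,  0.        ,  1.        ]])}
{'clock': 0.1, 'q': array([ 1.21479224,  0.68987669, -0.19448519,  1.56623012,  0.15733104,
        0.90247882, -0.21512   ]), 'qd': array([ 9.10678191e-06, -1.59812227e-03, -2.16439214e-03, -1.77110145e-03,
       -8.33332596e-04,  3.87842606e-04, -1.99301048e-03]), 'joint_torque': array([-3.70444628e-03, -5.28500354e+01, -1.27157819e+00, -1.53836364e+01,
       -5.24811528e-02,  2.01741364e-03,  2.48946702e-05]), 'tool_pos': array([ 0.23724464, -0.5776562 ,  0.25700658]), 'eef_rot': array([ 8.30677488e-01, -5.56753329e-01, -7.07166741e-04, -3.76349217e-04]), 'contact_force': array([-0.63310699, -0.17565601,  0.82024381]), 'moment': array([0.01538566, 0.00409245, 0.03046331]), 'opening': 0.9958317681093212}
```

View pics/scene0.png

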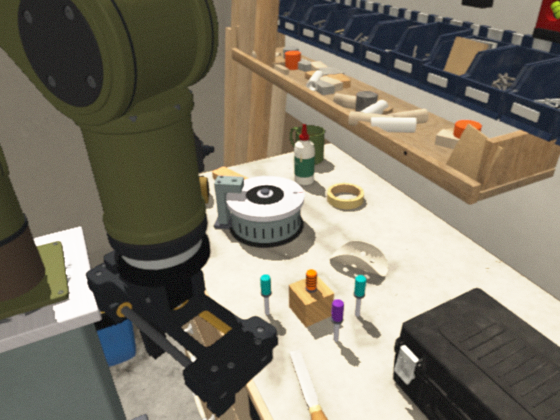

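View pics/top0.png

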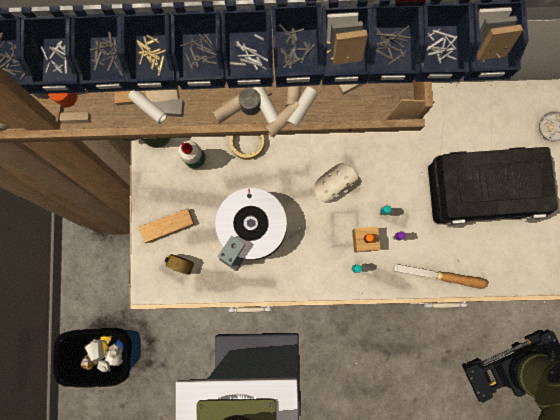

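```bash
cat > h.py <<'E'
import numpy as np, cv2
from scipy.spatial.transform import Rotation as R
from plant import get_state, vision, r
def cam(n):
    m=vision.camera_model(n); f=210/np.tan(np.radians(m['vfov'])/2); return f,m['cx'],m['cy'],np.array(m['world_to_cam'])
def ray(n,u,v):
    f,cx,cy,T=cam(n); d=np.array([(u-cx)/f,-(v-cy)/f,-1.]); Rm=T[:3,:3]; o=-Rm.T@T[:3,3]; d=Rm.T@d
    return o,d/np.linalg.norm(d)
def onz(n,u,v,z):
    o,d=ray(n,u,v); return o+d*(z-o[2])/d[2]
def tri(a,b):
    (o1,d1),(o2,d2)=ray(*a),ray(*b)
    s=np.linalg.lstsq(np.c_[d1,-d2],o2-o1,rcond=None)[0]
    p,q=o1+s[0]*d1,o2+s[1]*d2; return (p+q)/2,np.linalg.norm(p-q)
def proj(n,p):
    f,cx,cy,T=cam(n); c=T[:3,:3]@np.array(p)+T[:3,3]; return cx+f*c[0]/-c[2], cy-f*c[1]/-c[2]
E
python3 - <<'E'
from h import *
a=cv2.imread("pics/top0.png"); s=cv2.imread("pics/scene0.png")
c1=cv2.resize(a[180:285,200:420],None,fx=3.6,fy=3.6,interpolation=cv2.INTER_CUBIC)
cv2.imwrite("pics/c1.png",c1)
c2=cv2.resize(s[165:345,200:400],None,fx=3.3,fy=3.3,interpolation=cv2.INTER_CUBIC)
cv2.imwrite("pics/c2.png",c2)
print([onz("top",*p,0) for p in [(132,305),(131,140),(560,300)]])
for n,im in (("top",a),("scene",s)):
    h=cv2.cvtColor(im,cv2.COLOR_BGR2HSV); m=cv2.inRange(h,(3,200,120),(14,255,255))
    k,l,st,ce=cv2.connectedComponentsWithStats(m)
    print(n,[(st[i].tolist(),ce[i].round(1).tolist()) for i in range(1,k) if st[i][4]>15])
E
```

```text
[array([0.34988805, 0.27331275, 0.        ]), array([0.80068637, 0.27982951, 0.        ]), array([ 0.33841181, -0.85681487,  0.        ])]
top [([49, 93, 19, 8, 109], [58.0, 96.1]), ([365, 234, 9, 8, 52], [369.4, 237.5])]
scene [([286, 51, 14, 18, 205], [292.0, 59.4]), ([455, 121, 26, 16, 170], [463.5, 126.7]), ([307, 274, 9, 16, 120], [311.2, 281.9])]
```

View pics/c1.png

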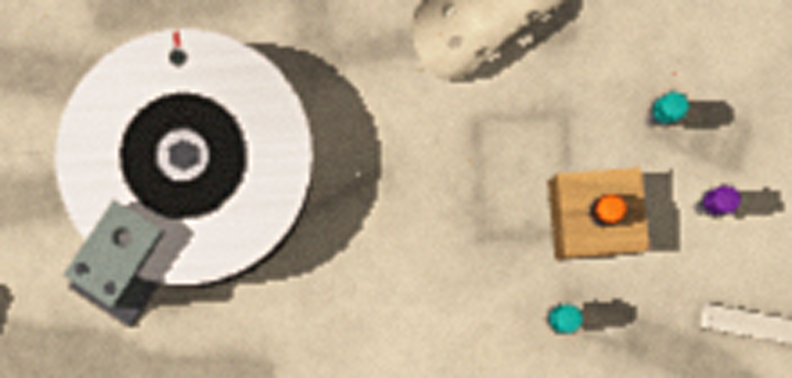

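View pics/c2.png

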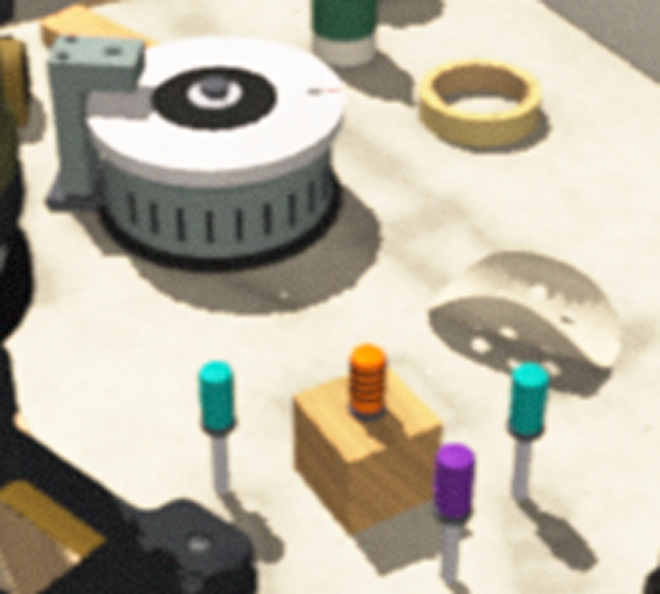

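Run:
```python
from h import *
a=cv2.imread("pics/top0.png"); s=cv2.imread("pics/scene0.png")
# guide hole crops
for n,im,(u,v),w in (("top",a,(234,246),22),("scene",s,(232,186),30)):
    c=cv2.resize(im[v-w:v+w,u-w:u+w],None,fx=580//(2*w),fy=580//(2*w),interpolation=cv2.INTER_CUBIC); cv2.imwrite(f"pics/g_{n}.png",c); print(580//(2*w))
    g=cv2.cvtColor(im,cv2.COLOR_BGR2GRAY)
g=cv2.cvtColor(a,cv2.COLOR_BGR2GRAY); print(g[240:252,227:241])
g=cv2.cvtColor(s,cv2.COLOR_BGR2GRAY); print(g[174:188,224:246])
h=cv2.cvtColor(a,cv2.COLOR_BGR2HSV); m=cv2.inRange(h,(0,0,195),(180,40,255)); m[:, :205]=0;m[:,295:]=0;m[:180]=0;m[265:]=0
k,l,st,ce=cv2.connectedComponentsWithStats(m); i=1+np.argmax(st[1:,4]); print(st[i])
cn=max(cv2.findContours((l==i).astype('uint8'),cv2.RETR_EXTERNAL,cv2.CHAIN_APPROX_NONE)[0],key=len)[:,0]
print(cv2.fitEllipse(cv2.convexHull(cn)))
```

```text
13
9
[[231 172 145 139 146 149 147 148 151 149 147 148 136 126]
 [186 145 143 146 148 150 150 145 148 145 144 139 146 136]
 [149 143 148 149 148 148 142 143 145 146 147 150 144 151]
 [146 147 149 148 143 112  91  99 126 148 144 141 148 145]
 [143 144 144 145 110  61  68  95 115 139 147 150 147 148]
 [151 152 148 142  87  57 115 127 130 140 151 147 147 148]
 [150 147 153 143  90  56 115 128 127 134 146 145 154 152]
 [151 149 155 147 113  67  97 117 127 138 147 148 149 152]
 [147 155 153 150 150 129 117 118 138 146 148 149 149 152]
 [144 154 154 147 151 150 146 147 145 147 147 147 153 132]
 [150 151 148 148 152 147 153 150 144 146 144 150 140 106]
 [150 153 151 145 151 147 146 148 144 150 148 150 126  73]]
[[220 221 224 225 225 221 221 222 217 218 219 219 221 219 223 222 229 234
  237 236 238 237]
 [215 219 220 219 221 219 220 221 214 219 220 217 219 217 217 217 220 223
  226 230 235 235]
 [196 203 200 199 202 202 203 207 208 210 208 208 210 210 211 210 208 211
  213 218 225 229]
 [191 193 193 192 193 192 193 193 198 193 195 200 198 190 194 194 197 197
  191 192 208 222]
 [195 191 190 
[... 342 characters left out ...]
12 127 231 252]
 [194 193 193 191 195 192 191 187 177 182 183 184 186 192 191 194 184 149
   89 121 228 252]
 [182 180 185 180 182 183 187 190 187 187 193 192 189 190 191 192 173 126
   80 119 223 252]
 [133 139 147 146 151 153 159 158 158 158 169 176 173 178 177 173 152 100
   73 114 216 250]
 [106 107 109 111 108 111 116 117 116 111 117 118 121 121 125 127 106  83
   77 127 229 251]
 [ 97  98 101 102  97  98 101 100 102  97 102 101  96  97 102  98  88  75
   87 161 239 252]
 [102 104 103 100 104 101 107 100 100 100 103 101 100  98 101  95  88  78
  116 209 249 252]]
[ 215  188   72   71 2505]
((250.3186798095703, 223.05780029296875), (70.51183319091797, 71.176513671875), 69.86779022216797)
```

View pics/g_top.png

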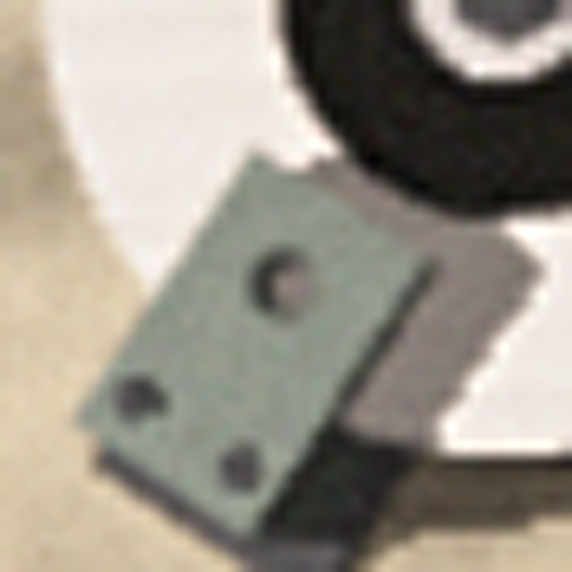

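View pics/g_scene.png

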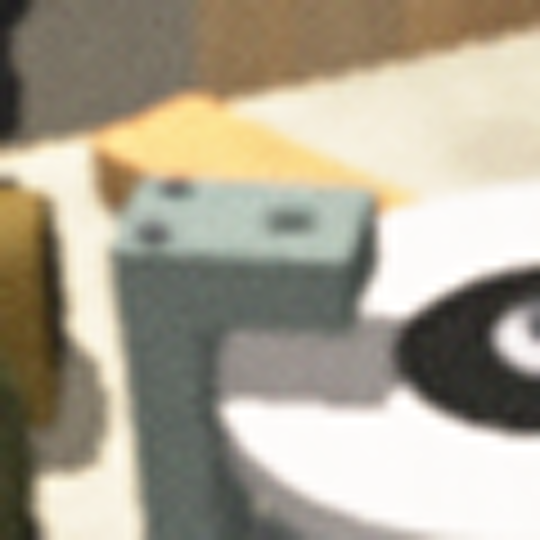

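Run:
```python
from h import *
a=cv2.imread("pics/top0.png").astype(int); s=cv2.imread("pics/scene0.png").astype(int)
def cen(im,u0,u1,v0,v1,bg,t):
    g=cv2.cvtColor(im.astype('uint8'),cv2.COLOR_BGR2GRAY).astype(float)[v0:v1+1,u0:u1+1]
    w=np.clip(bg-t-g,0,None); w=np.minimum(w,40); V,U=np.mgrid[v0:v1+1,u0:u1+1]; return (w*U).sum()/w.sum(),(w*V).sum()/w.sum()
gs=cen(s,230,238,177,183,192,6); print(gs)
gt=cen(a,230,237,242,249,147,7); print(gt)
for t in (gt,(233.3,245.5)):
    p,e=tri(("top",*t),("scene",*gs)); print("guide",p,e)
    G=p
# wheel centre: hub in top, plane z = G-0.034
c=onz("top",250.3,223.06,G[2]-.034); print("wheel c",c, np.linalg.norm((c-G)[:2]), np.degrees(np.arctan2(*(c-G)[1::-1])))
e1=[onz("top",250.3+35.4*np.cos(x),223.06+35.4*np.sin(x),G[2]-.034) for x in (0,np.pi)]; print("diam",np.linalg.norm(e1[0]-e1[1]))
# pin
h=cv2.cvtColor(a.astype('uint8'),cv2.COLOR_BGR2HSV)
pt=onz("top",369.4,237.8,.096); print("pin top-plane",pt)
p,e=tri(("top",369.4,238),("scene",311.5,274.5)); print("tri top of handle",p,e)
print("proj",[(n,proj(n,[pt[0],pt[1],z])) for n in("top","scene") for z in (.096,.078,.056)])
g=s.astype(int); print(g[266:302,305:319,2]-g[266:302,305:319,0])
print((a[230:247,362:378,2]-a[230:247,362:378,0]))
```

```text
(np.float64(233.81777108433735), np.float64(180.06024096385542))
(np.float64(232.81437908496733), np.float64(245.23529411764707))
guide [ 0.49682524 -0.01186605  0.11941784] 0.0018980371360987403
guide [ 0.49623224 -0.01317621  0.12019436] 0.002168905306787194
wheel c [ 0.55282171 -0.05283741  0.08619436] 0.06910411563980394 -35.025008610547054
diam 0.17902233936319642
pin top-plane [ 0.50760563 -0.34923472  0.096     ]
tri top of handle [ 0.50889359 -0.35076339  0.09070281] 0.003134609764737875
proj [('top', (np.float64(369.4), np.float64(237.80000000000007))), ('top', (np.float64(368.22734026690785), np.float64(238.30613420738172))), ('top', (np.float64(366.8392980437868), np.float64(238.9052301178034))), ('scene', (np.float64(309.60346884881625), np.float64(272.03461120771243))), ('scene', (np.float64(309.4474192719152), np.float64(279.78759811153145))), ('scene', (np.float64(309.2617065193309), np.float64(289.01433596787194)))]
[[ 20  21  22  22  22  20  22  23  21  23  22  21  23  20]
 [ 22  21  20  25  22  23  24  23  18  21  20  19  20  21]
 [ 20  20  23  32  43  53  49  46  3
[... 2410 characters left out ...]
 231 224 145  61  57  63  64]
 [116  85  26  80 229 221 222 221 220 220 225 188  63  55  59  61]
 [105  78  29 104 230 225 217 220 220 229 229 181  54  48  52  56]
 [100  62  14  64 177 227 222 226 221 227 226 119  48  50  49  50]
 [111 105  67  51 103 206 230 221 228 224 160  62  45  49  56  52]
 [111 108  66  13  18  75 138 173 179 109  62  48  51  59  75  73]
 [112 112 106  61  29  29  38  49  62  62  73  66  77  87 120 120]
 [107 111 116 112 106  96 107 109 111 117 116 117 116 118 117 116]
 [111 115 111 110 119 115 112 112 113 113 113 114 113 115 114 113]
 [116 115 116 113 114 112 115 117 117 115 116 121 120 117 120 117]
 [119 117 116 123 117 119 120 119 116 117 119 119 121 118 119 121]]
```

```bash
cat >> h.py <<'E'
def plan(p,yaw):
    """numbers for a move to TCP p, tool down, jaw axis at yaw (rad)"""
    s=get_state(); R0=R.from_quat(s['eef_rot']); d=R0.inv().apply(np.array(p)-s['tool_pos'])/.3
    best=None
    for k in (0,np.pi):
        y=yaw+k; Rt=R.from_matrix(np.c_[[np.cos(y),np.sin(y),0],[np.sin(y),-np.cos(y),0],[0,0,-1]])
        w=(R0.inv()*Rt).as_rotvec()/np.pi
        if best is None or np.linalg.norm(w)<np.linalg.norm(best): best=w
    print("shift",d.round(4),"turn",best.round(4),"clock",s['clock'],"pos",s['tool_pos'].round(4),"F",s['contact_force'].round(2),"open",round(s['opening'],3))
E
python3 - <<'E'
from h import *
print(tri(("top",369.2,237.7),("scene",310.6,271.8)))
for n,u,v in (("t1",386.3,209.5),("t2",357,268),("pu",401,235.5)): print(n,onz("top",u,v,.09))
plan([.508,-.350,.2],np.radians(50))
E
```

```text
(array([ 0.50867592, -0.34914026,  0.09588883]), np.float64(0.0017530699234932041))
t1 [ 0.57811676 -0.39550342  0.09      ]
t2 [ 0.43368463 -0.31639982  0.09      ]
pu [ 0.5118419  -0.42902969  0.09      ]
shift [-0.3586 -1.1232  0.1904] turn [3.000e-04 4.000e-04 3.463e-01] clock 0.1 pos [ 0.2372 -0.5777  0.257 ] F [-0.63 -0.18  0.82] open 0.996
```

play_rows([
  [[0, -0.07, -0.2, 0, 0, 0, 0.06], [0, -0.14, -0.4, 0, 0, 0, 0.12], [0, -0.2, -0.6, 0.05, 0, 0, 0.17], [0, -0.26, -0.8, 0.1, 0, 0, 0.23], [0, -0.31, -0.98, 0.14, 0, 0, 0.29]],
], force=25)

```text
clock: 0.72
tool_pos: [0.4743, -0.3788, 0.2145]
eef_rot: [-0.499, 0.867, 0.001, -0.0]
contact_force: [0.6, -0.5, 1.1]
opening: 0.499
```

Run:
```python
from h import *
plan([.5085,-.3493,.15],np.radians(50))
```

```text
shift [-0.1422 -0.0498  0.2151] turn [0.0007 0.0002 0.0549] clock 0.725 pos [ 0.4743 -0.3788  0.2145] F [ 0.62 -0.53  1.05] open 0.499
```

play_rows([
  [[0, -0.07, -0.025, 0.1, 0, 0, 0.03], [0, -0.142, -0.05, 0.2, 0.001, 0, 0.055], [0, -0.142, -0.05, 0.2, 0.001, 0, 0.055]],
])

```text
clock: 1.1
tool_pos: [0.5087, -0.346, 0.1521]
eef_rot: [-0.425, 0.905, 0.002, -0.0]
contact_force: [0.1, 0.1, -0.2]
opening: 0.502
```

Run:
```python
from h import *
for n in ("scene","top"):
    im=vision.snapshot(n)[:,:,::-1]; cv2.imwrite(f"pics/{n}1.png",im)
    if n=="scene": cv2.imwrite("pics/c3.png",cv2.resize(im[200:340,230:400],None,fx=4,fy=4,interpolation=cv2.INTER_CUBIC))
plan([.5085,-.3493,.084],np.radians(50))
```

```text
shift [-0.0044  0.0008  0.2365] turn [-0.0003 -0.0001  0.0002] clock 1.2 pos [ 0.5078 -0.3504  0.155 ] F [ 0.12 -0.32 -0.02] open 0.499
```

View pics/c3.png

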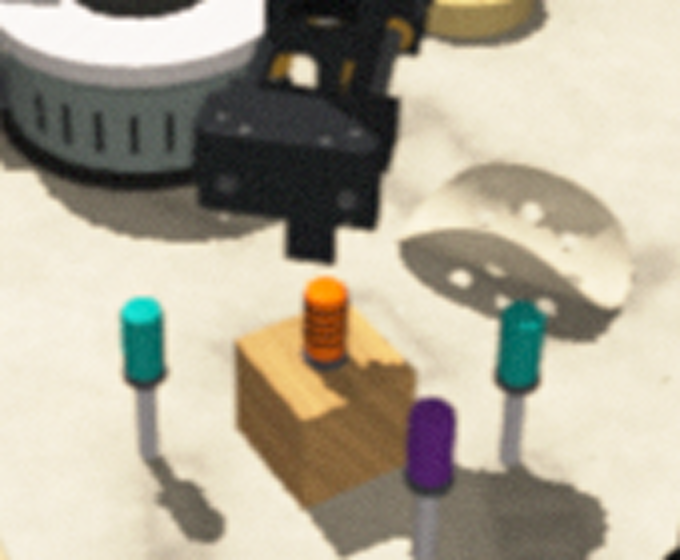

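View pics/top1.png

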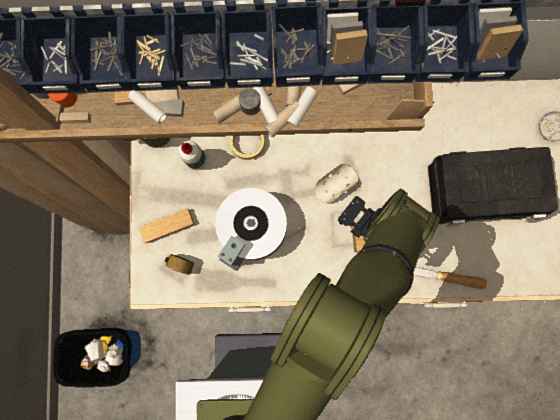

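play_rows([
  [[0, -0.004, 0.001, 0.08, 0, 0, 0], [0, -0.004, 0.001, 0.16, 0, 0, 0], [0, -0.004, 0.001, 0.22, 0, 0, 0], [0, -0.004, 0.001, 0.237, 0, 0, 0], [0, -0.004, 0.001, 0.237, 0, 0, 0]],
])

```text
clock: 1.82
tool_pos: [0.5083, -0.35, 0.0843]
eef_rot: [-0.423, 0.906, -0.001, 0.0]
contact_force: [-0.4, -0.3, 0.6]
opening: 0.501
```

play_rows([
  [[0.6, 0, 0, 0, 0, 0, 0], [0.8, 0, 0, 0, 0, 0, 0], [1, 0, 0, 0, 0, 0, 0], [1, 0, 0, 0, 0, 0, 0]],
], force=25)

```text
clock: 2.33
tool_pos: [0.5087, -0.3501, 0.0848]
eef_rot: [-0.423, 0.906, -0.001, 0.0]
contact_force: [0.4, 1.3, 3.0]
opening: 0.216
```

Run:
```python
from h import *
im=vision.snapshot("scene")[:,:,::-1]; cv2.imwrite("pics/scene2.png",im)
cv2.imwrite("pics/c4.png",cv2.resize(im[200:340,230:400],None,fx=4,fy=4,interpolation=cv2.INTER_CUBIC))
plan([.5085,-.3493,.084],np.radians(50))
```

```text
shift [-0.0017  0.0021  0.0026] turn [-0.0008 -0.0001  0.0001] clock 2.375 pos [ 0.5086 -0.3501  0.0848] F [-0.29 -0.24  3.93] open 0.219
```

View pics/c4.png

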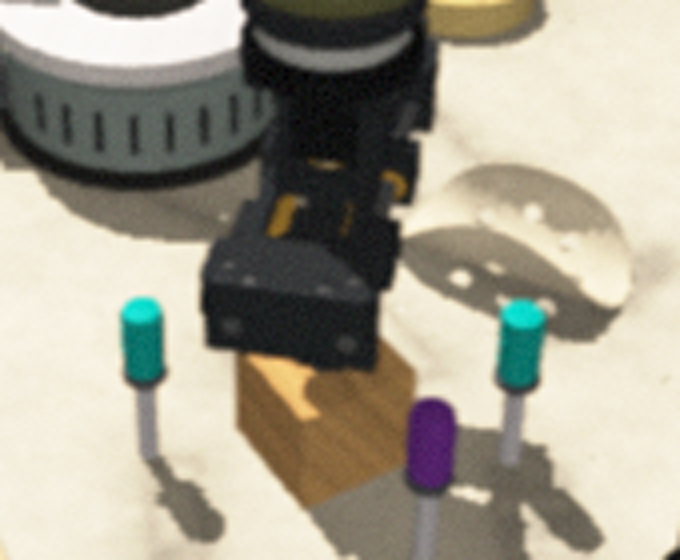

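play_rows([
  [[1, 0, 0, -0.06, 0, 0, 0], [1, 0, 0, -0.16, 0, 0, 0], [1, 0, 0, -0.3, 0, 0, 0], [1, 0, 0, -0.45, 0, 0, 0], [1, 0, 0, -0.5, 0, 0, 0]],
], force=40)

```text
clock: 3.0
tool_pos: [0.5093, -0.3507, 0.2384]
eef_rot: [-0.423, 0.906, -0.003, 0.002]
contact_force: [0.1, 0.3, -0.8]
opening: 0.214
```

Run:
```python
from h import *
plan([.4965,-.0127,.235],np.radians(50))
```

```text
shift [-0.8357  0.7571  0.0054] turn [-0.0024  0.      0.    ] clock 3.0 pos [ 0.5093 -0.3507  0.2384] F [ 0.05  0.27 -0.84] open 0.214
```

play_rows([
  [[1, -0.14, 0.126, 0, 0, 0, 0], [1, -0.28, 0.252, 0, 0, 0, 0], [1, -0.42, 0.378, 0, 0, 0, 0], [1, -0.55, 0.5, 0, 0, 0, 0], [1, -0.67, 0.6, 0, 0, 0, 0]],
])

```text
clock: 3.62
tool_pos: [0.4995, -0.0788, 0.2365]
eef_rot: [-0.423, 0.906, -0.003, 0.001]
contact_force: [0.1, -0.4, -0.6]
opening: 0.216
```

Run:
```python
from h import *
plan([.4965,-.0127,.235],np.radians(50)); print(get_state()['q'].round(2))
```

```text
shift [-0.1625  0.1492  0.0041] turn [-0.0018 -0.0002  0.0003] clock 3.625 pos [ 0.4995 -0.0788  0.2365] F [ 0.09 -0.36 -0.55] open 0.216
[-0.07  0.57  0.22  1.96 -0.19  0.62 -2.  ]
```

play_rows([
  [[1, -0.1, 0.09, 0, 0, 0, 0], [1, -0.162, 0.149, 0.004, -0.002, 0, 0], [1, -0.162, 0.149, 0.004, -0.002, 0, 0], [1, -0.162, 0.149, 0.004, -0.002, 0, 0]],
])

```text
clock: 4.12
tool_pos: [0.4962, -0.0141, 0.2349]
eef_rot: [-0.422, 0.906, -0.0, -0.001]
contact_force: [-0.4, -0.1, -1.0]
opening: 0.214
```

Run:
```python
from h import *
for n in ("scene","top"):
    im=vision.snapshot(n)[:,:,::-1]; cv2.imwrite(f"pics/{n}3.png",im)
    u,v=(175,105) if n=="scene" else (175,190)
    cv2.imwrite(f"pics/{n}3c.png",cv2.resize(im[v:v+120,u:u+120],None,fx=5,fy=5,interpolation=cv2.INTER_CUBIC))
plan([.4965,-.0127,.235],np.radians(50)); print(get_state()['q'].round(2))
```

```text
shift [-0.005   0.0035 -0.    ] turn [ 0.     -0.0005 -0.0005] clock 4.225 pos [ 0.4963 -0.0145  0.235 ] F [-0.5  -0.75 -0.9 ] open 0.216
[-0.21  0.57  0.23  1.98 -0.21  0.61 -2.11]
```

View pics/scene3c.png

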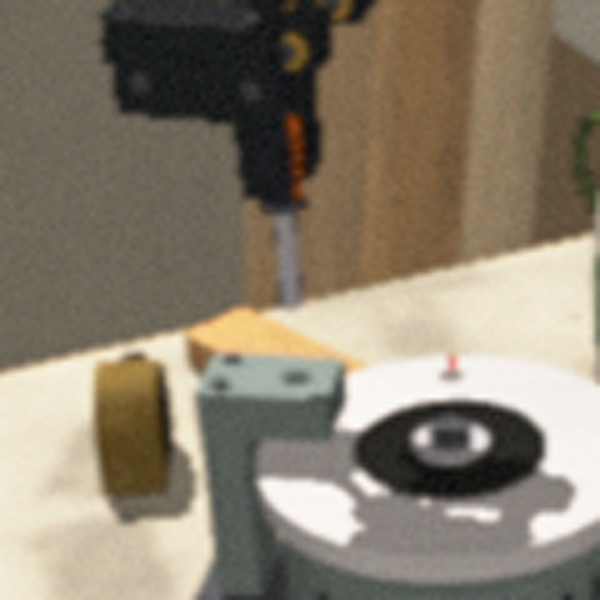

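View pics/top3.png

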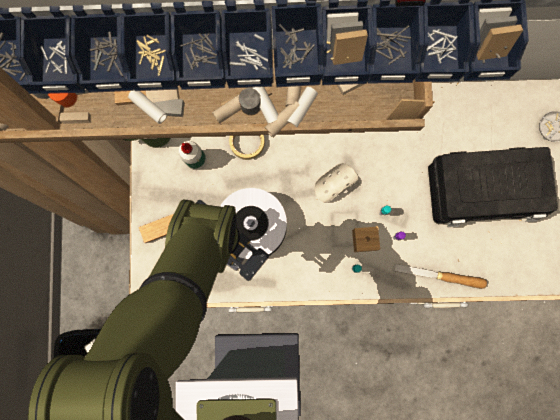

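Run:
```python
from h import *
G=np.array([.4965,-.0127,.120]); T=get_state()['tool_pos']
for z in (.206,.180,.156): print(z,np.round(proj("scene",[T[0],T[1],z]),2))
print("guide",np.round(proj("scene",G),2), "axis at guide .156", np.round(proj("scene",[G[0],G[1],.156]),2))
s=cv2.imread("pics/scene3.png"); g=cv2.cvtColor(s,cv2.COLOR_BGR2GRAY)
print(s[145:170,225:242,0].astype(int)); 
print(g[174:188,224:246])
```

```text
0.206 [230.66 145.94]
0.18 [231.58 156.7 ]
0.156 [232.41 166.37]
guide [233.39 180.07] axis at guide .156 [232.18 166.03]
[[ 73  63  47  40  36  32  33  34  40  34  42  61  75  88  82  82  77]
 [ 79  66  50  59  54  50  50  54  53  53  47  59  75  78  84  81  79]
 [ 75  81  57  52  63  68  73  78  68  66  76  73  76  81  85  81  76]
 [ 77  71  74  75  86 105 113 109  98  69  70  77  78  81  79  76  78]
 [ 85  79  76  81  95 115 127 122 101  77  74  72  80  83  78  77  77]
 [ 82  76  75  80  86 110 126 123 102  80  77  75  83  78  81  80  79]
 [ 79  79  76  77  79  99 122 127 109  85  74  81  83  79  80  82  83]
 [ 84  76  80  73  72  99 126 125 118  94  85  75  80  79  82  82  76]
 [ 83  75  76  71  80  99 122 128 121  98  81  75  78  83  85  81  83]
 [ 83  77  78  77  74 105 122 126 117  98  80  80  80  81  78  86  80]
 [ 79  79  76  78  83 104 131 126 115 102  83  77  77  82  80  84  83]
 [ 80  80  78  76  80  99 122 130 122  98  81  77  79  84  81  82  80]
 [ 82  75  67  76  81  99 123 126 121  99  80  78  73  79  80  81  80]
 [ 81  78  73  75  74 101 121 129 123 101  85  76  79  
[... 1400 characters left out ...]
8 106 126 154 172 174 171 152
  120 126 206 242]
 [173 176 176 176 177 175 171 154 128 114 117 122 141 160 169 173 173 144
   99 113 211 245]
 [174 175 174 175 172 173 172 170 161 160 163 164 168 176 170 176 164 135
   81 109 208 246]
 [163 164 167 166 166 165 168 169 168 168 172 176 168 159 155 154 138 110
   72 105 205 243]
 [120 125 129 134 133 137 140 145 143 147 150 152 133 113  98 101  93  76
   67 100 194 241]
 [ 92  95  95  98  97 102 103 101 103 102 101 106  94  88  85  83  72  65
   61 110 213 245]
 [ 89  95  87  89  91  88  89  90  90  88  87  84  90  84  89  89  77  62
   76 143 224 246]
 [ 91  94  89  89  89  92  87  89  91  88  91  92  91  85  87  84  77  67
  106 185 238 246]]
```

Run:
```python
from h import *
for t in ((232.8,245.2),(233.3,245.5)): print(onz("top",*t,.119),onz("top",*t,.1205))
# arm top outline in top view
a=cv2.imread("pics/top0.png"); h=cv2.cvtColor(a,cv2.COLOR_BGR2HSV)
print(h[245,225:250].tolist())
m=cv2.inRange(h,(60,15,115),(100,80,175)); m[:230]=0;m[275:]=0;m[:,:212]=0;m[:,260:]=0
k,l,st,ce=cv2.connectedComponentsWithStats(m); i=1+np.argmax(st[1:,4]); mm=(l==i).astype('uint8')
cn=max(cv2.findContours(mm,cv2.RETR_EXTERNAL,cv2.CHAIN_APPROX_NONE)[0],key=len)
b=cv2.minAreaRect(cn); P=cv2.boxPoints(b); print(st[i],b); 
W=[onz("top",*p,.12) for p in P]; print(np.round(W,4)); print([np.linalg.norm(W[i]-W[i-1]) for i in range(4)])
```

```text
[ 0.49603507 -0.01148945  0.119     ] [ 0.4959471  -0.01165684  0.1205    ]
[ 0.49527095 -0.01270586  0.119     ] [ 0.49518393 -0.01287173  0.1205    ]
[[48, 21, 156], [38, 19, 146], [42, 25, 155], [42, 21, 155], [45, 20, 151], [47, 16, 145], [38, 23, 89], [18, 22, 59], [14, 32, 121], [11, 37, 137], [18, 32, 136], [35, 23, 142], [38, 20, 153], [58, 20, 152], [50, 20, 151], [42, 22, 151], [43, 24, 150], [45, 20, 153], [38, 16, 128], [25, 20, 75], [13, 43, 113], [2, 30, 136], [9, 31, 138], [8, 28, 137], [11, 27, 133]]Traceback (most recent call last):
  File "<stdin>", line 7, in <module>
    return _wrapfunc(a, 'argmax', axis=axis, out=out, **kwds)
    return bound(*args, **kwds)
ValueError: attempt to get argmax of an empty sequence
```

Run:
```python
from h import *
a=cv2.imread("pics/top0.png"); h=cv2.cvtColor(a,cv2.COLOR_BGR2HSV)
m=cv2.inRange(h,(28,8,120),(80,40,170)); m[:230]=0;m[275:]=0;m[:,:212]=0;m[:,260:]=0
m=cv2.morphologyEx(m,cv2.MORPH_CLOSE,np.ones((3,3)))
k,l,st,ce=cv2.connectedComponentsWithStats(m); i=1+np.argmax(st[1:,4]); mm=(l==i).astype('uint8')
cn=max(cv2.findContours(mm,cv2.RETR_EXTERNAL,cv2.CHAIN_APPROX_NONE)[0],key=len)
b=cv2.minAreaRect(cn); P=cv2.boxPoints(b); print(st[i],b); 
W=np.array([onz("top",*p,.12) for p in P]); print(np.round(W,4)); print([np.linalg.norm(W[i]-W[i-1]) for i in range(4)])
j=np.array([.643,.766,0]); print("along jaw",np.sort(W@j), "guide cand",[.4965*.643-.0127*.766])
cv2.imwrite("pics/arm.png",cv2.resize(mm[225:280,205:265]*255,None,fx=8,fy=8))
```

```text
[218 236  26  29 349] ((230.76919555664062, 249.84613037109375), (15.531606674194336, 25.51620864868164), 33.690067291259766)
[[ 0.4701  0.0268  0.12  ]
 [ 0.5213 -0.0085  0.12  ]
 [ 0.4994 -0.0399  0.12  ]
 [ 0.4484 -0.0045  0.12  ]]
[np.float64(0.03812562951669206), np.float64(0.06213183895274984), np.float64(0.03827599426201405), np.float64(0.06198539660885639)]
along jaw [0.2848908  0.29056569 0.32285553 0.32869347] guide cand [0.3095213]
```

View pics/arm.png

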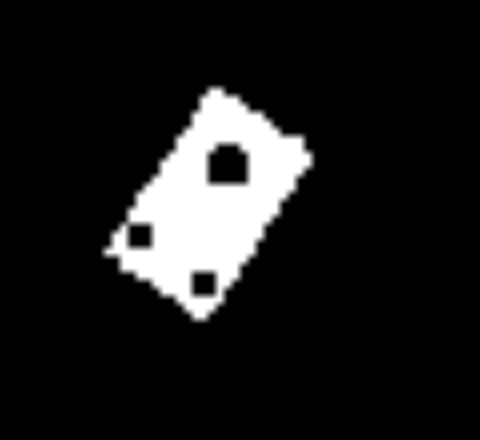

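Run:
```python
from h import *
plan([.4972,-.0141,.205],np.radians(50))
```

```text
shift [-0.0031 -0.0013  0.1   ] turn [ 0.     -0.0005 -0.0005] clock 4.225 pos [ 0.4963 -0.0145  0.235 ] F [-0.5  -0.75 -0.9 ] open 0.216
```

play_rows([
  [[1, -0.004, -0.001, 0.04, 0, 0, 0], [1, -0.004, -0.001, 0.08, 0, 0, 0], [1, -0.004, -0.001, 0.1, 0, 0, 0], [1, -0.004, -0.001, 0.1, 0, 0, 0], [1, -0.004, -0.001, 0.1, 0, 0, 0]],
])

```text
clock: 4.85
tool_pos: [0.4975, -0.0139, 0.2051]
eef_rot: [-0.422, 0.907, -0.0, -0.001]
contact_force: [0.6, -0.1, -0.5]
opening: 0.215
```

Run:
```python
from h import *
im=vision.snapshot("scene")[:,:,::-1]; cv2.imwrite("pics/scene4.png",im)
cv2.imwrite("pics/scene4c.png",cv2.resize(im[130:210,195:275],None,fx=7,fy=7,interpolation=cv2.INTER_CUBIC))
plan([.4972,-.0141,.17],np.radians(50))
```

```text
shift [0.0012 0.0003 0.1174] turn [-0.0001 -0.0003 -0.0005] clock 4.9 pos [ 0.4975 -0.0138  0.2052] F [ 0.39 -0.03 -0.92] open 0.214
```

View pics/scene4c.png

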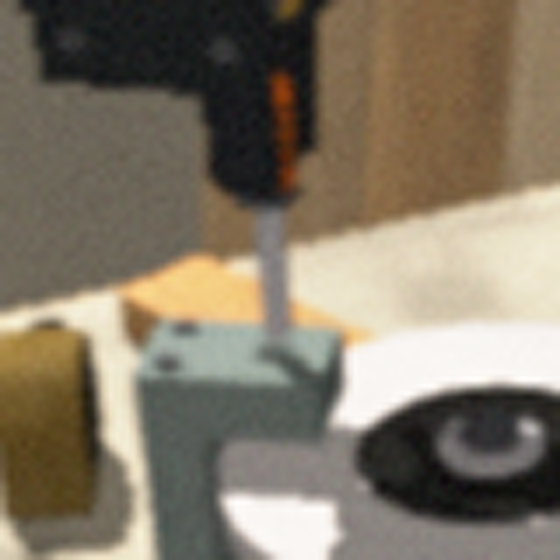

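play_rows([
  [[1, 0, 0, 0.015, 0, 0, 0], [1, 0, 0, 0.03, 0, 0, 0], [1, 0, 0, 0.045, 0, 0, 0], [1, 0, 0, 0.06, 0, 0, 0], [1, 0, 0, 0.06, 0, 0, 0]],
])

```text
clock: 5.52
tool_pos: [0.4973, -0.0138, 0.1868]
eef_rot: [-0.422, 0.907, -0.0, -0.001]
contact_force: [0.3, -0.4, -0.4]
opening: 0.215
```

Run:
```python
from h import *
plan([.4972,-.0141,.17],np.radians(50))
```

```text
shift [ 0.0008 -0.0005  0.0559] turn [ 0.0001 -0.0005 -0.0005] clock 5.525 pos [ 0.4973 -0.0138  0.1868] F [ 0.33 -0.39 -0.35] open 0.215
```

play_rows([
  [[1, 0, 0, 0.015, 0, 0, 0], [1, 0, 0, 0.03, 0, 0, 0], [1, 0, 0, 0.045, 0, 0, 0], [1, 0, 0, 0.055, 0, 0, 0], [1, 0, 0, 0.055, 0, 0, 0]],
])

```text
clock: 6.15
tool_pos: [0.4971, -0.0138, 0.17]
eef_rot: [-0.422, 0.907, -0.0, -0.001]
contact_force: [-0.7, 0.5, -1.0]
opening: 0.213
```

Run:
```python
from h import *
im=vision.snapshot("scene")[:,:,::-1]; cv2.imwrite("pics/scene5.png",im)
cv2.imwrite("pics/scene5c.png",cv2.resize(im[130:210,195:275],None,fx=7,fy=7,interpolation=cv2.INTER_CUBIC))
plan([.4972,-.0141,.17],np.radians(50))
```

```text
shift [ 0.0007 -0.0007  0.0005] turn [ 0.0002 -0.0006 -0.0005] clock 6.2 pos [ 0.4972 -0.0138  0.1702] F [-0.03  0.8  -1.27] open 0.215
```

View pics/scene5c.png

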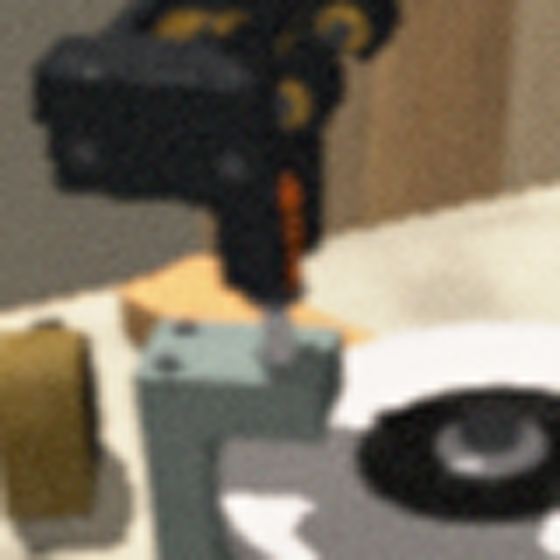

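```bash
cat >> h.py <<'E'
C=np.array([.5528,-.0528,.086]); GA=np.arctan2(.0402,-.0573)
def wang(im,n="scene"):
    b=im.astype(int); red=((b[:,:,0]-np.maximum(b[:,:,1],b[:,:,2]))>35).astype('uint8')
    V,U=np.nonzero(red); out=[]
    for u,v in zip(U,V):
        p=onz(n,u,v,.085)-C; rr=np.hypot(p[0],p[1])
        if .068<rr<.096: out.append((p[0],p[1],(b[v,u,0]-np.maximum(b[v,u,1],b[v,u,2]))))
    if len(out)<1: return None
    o=np.array(out); m=(o[:,:2]*o[:,2:]).sum(0)/o[:,2].sum()
    return np.degrees((np.arctan2(m[1],m[0])-GA+np.pi)%(2*np.pi)-np.pi),np.hypot(*m),len(o)
def watch(k,n="scene",save=None):
    last=None
    for i in range(k):
        c=get_state()['clock']; im=vision.snapshot(n); w=wang(im,n)
        sp=""
        if w and last: sp="speed %.2f"%(np.radians((w[0]-last[1]+180)%360-180)/(c-last[0]))
        print("%.3f"%c, None if w is None else np.round(w,3), sp)
        last=(c,w[0]) if w else None
    s=get_state(); print("F",s['contact_force'].round(2),"pos",s['tool_pos'].round(4))
    if save: cv2.imwrite("pics/"+save,im[:,:,::-1])
E
python3 - <<'E'
from h import *
watch(8,"scene","w0.png"); watch(4,"top","w1.png")
E
```

```text
6.200 [1.50424e+02 8.20000e-02 4.00000e+00] 
6.250 [1.73178e+02 8.40000e-02 6.00000e+00] speed 7.94
6.300 [-1.64522e+02  8.60000e-02  6.00000e+00] speed 7.78
6.350 [-1.42706e+02  9.00000e-02  4.00000e+00] speed 7.62
6.400 [-1.21377e+02  8.90000e-02  4.00000e+00] speed 7.45
6.450 [-9.9546e+01  8.9000e-02  4.0000e+00] speed 7.62
6.500 [-77.984   0.086   3.   ] speed 7.53
6.550 [-56.136   0.085   5.   ] speed 7.63
F [-0.21  0.34 -0.18] pos [ 0.4972 -0.0138  0.1703]Traceback (most recent call last):
  File "<stdin>", line 2, in <module>
  File "h.py", line 39, in watch
    c=get_state()['clock']; im=vision.snapshot(n); w=wang(im,n)
                                                     ~~~~^^^^^^
  File "h.py", line 31, in wang
    p=onz(n,u,v,.085)-C; rr=np.hypot(p[0],p[1])
      ~~~^^^^^^^^^^^^
  File "h.py", line 10, in onz
    o,d=ray(n,u,v); return o+d*(z-o[2])/d[2]
        ~~~^^^^^^^
  File "h.py", line 7, in ray
    f,cx,cy,T=cam(n); d=np.array([(u-cx)/f,-(v-cy)/f,-1.]); Rm=T[:3,:3]; o=-Rm.T@T[:3,3]; d=Rm.T@d
              ~~~^^^
  File "h.py", line 5, in cam
    m=vision.camera_model(n); f=210/np.tan(np.radians(m['vfov'])/2); return f,m['cx'],m['cy'],np.array(m['world_to_cam'])
ValueError: time passes only in moves, steps and waits
```

View pics/w0.png

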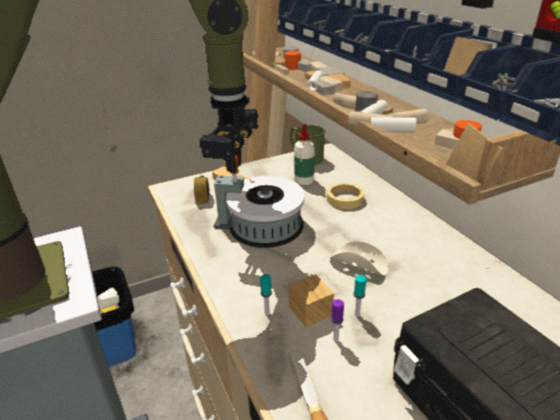

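```bash
python3 - <<'E'
t=open('h.py').read()
t=t.replace("def cam(n):\n","import functools\n@functools.lru_cache(None)\ndef cam(n):\n")
open('h.py','w').write(t)
E
python3 - <<'E'
from h import *
watch(2,"top","w1.png")
E
```

```text
6.650 [11.606  0.091  4.   ] 
6.700 [9.435 0.09  2.   ] speed -0.76
F [-1.04  0.54 -0.89] pos [ 0.4972 -0.0138  0.1704]
```

play_rows([
  [[1, 0, 0, 0.01, 0, 0, 0], [1, 0, 0, 0.017, 0, 0, 0], [1, 0, 0, 0.017, 0, 0, 0]],
])

```text
clock: 7.12
tool_pos: [0.4971, -0.0138, 0.165]
eef_rot: [-0.422, 0.907, -0.0, -0.001]
contact_force: [-1.4, -0.2, -1.8]
opening: 0.215
```

Run:
```python
from h import *
watch(4)
```

```text
7.125 [-1.52011e+02  8.80000e-02  6.00000e+00] 
7.175 [-1.31412e+02  9.00000e-02  4.00000e+00] speed 7.19
7.225 [-1.09922e+02  8.80000e-02  5.00000e+00] speed 7.50
7.275 [-8.8894e+01  8.8000e-02  6.0000e+00] speed 7.34
F [ 0.27  0.56 -1.22] pos [ 0.4972 -0.0138  0.1652]
```

play_rows([
  [[1, 0, 0, 0.007, 0, 0, 0], [1, 0, 0, 0.007, 0, 0, 0]],
])

```text
clock: 7.58
tool_pos: [0.4977, -0.0136, 0.1632]
eef_rot: [-0.422, 0.907, -0.0, -0.0]
contact_force: [0.6, 0.9, 1.2]
opening: 0.21
```

Run:
```python
from h import *
watch(4)
```

```text
7.575 [-17.008   0.072   2.   ] 
7.625 [27.365  0.074  7.   ] speed 15.49
7.675 [45.46   0.073 10.   ] speed 6.32
7.725 [34.564  0.051  3.   ] speed -3.80
F [ 0.15  1.52 -0.26] pos [ 0.4976 -0.0136  0.1632]
```

play_rows([
  [[1, 0, 0, 0.007, 0, 0, 0], [1, 0, 0, 0.007, 0, 0, 0]],
])

```text
clock: 8.02
tool_pos: [0.4977, -0.0136, 0.1611]
eef_rot: [-0.422, 0.907, -0.0, -0.0]
contact_force: [-0.2, 1.1, 2.0]
opening: 0.212
```

Run:
```python
from h import *
watch(5)
```

```text
8.025 [1.56608e+02 3.50000e-02 1.10000e+01] 
8.075 [1.73681e+02 3.90000e-02 9.00000e+00] speed 5.96
8.125 [-1.28187e+02  2.90000e-02  6.00000e+00] speed 20.29
8.175 [-1.35369e+02  3.90000e-02  7.00000e+00] speed -2.51
8.225 [-1.22822e+02  4.70000e-02  6.00000e+00] speed 4.38
F [-0.56  1.26  2.15] pos [ 0.4977 -0.0136  0.1611]
```

Run:
```python
from h import *
im=vision.snapshot("scene"); b=im.astype(int)
cv2.imwrite("pics/w2.png",cv2.resize(im[120:260,180:330,::-1],None,fx=4,fy=4,interpolation=cv2.INTER_CUBIC))
d=b[:,:,0]-np.maximum(b[:,:,1],b[:,:,2])
for v,u in zip(*np.nonzero(d[120:260,190:320]>25)): 
    p=onz("scene",u+190,v+120,.085)-C; print(u+190,v+120,b[v+120,u+190],np.hypot(p[0],p[1]).round(3))
```

```text
259 120 [125  97  66] 0.469
260 120 [128  97  61] 0.469
261 120 [131  99  65] 0.468
262 120 [125  93  60] 0.468
263 120 [129 101  68] 0.468
264 120 [122  93  63] 0.468
265 120 [121  93  64] 0.467
268 120 [121  92  66] 0.467
269 120 [135 108  82] 0.466
259 121 [125  95  67] 0.461
260 121 [131 100  67] 0.46
261 121 [133 100  66] 0.46
262 121 [134 103  69] 0.46
263 121 [130  98  66] 0.459
264 121 [120  93  63] 0.459
268 121 [121  95  66] 0.458
259 122 [126  98  63] 0.452
260 122 [126  99  63] 0.452
261 122 [130 100  66] 0.451
262 122 [130 100  68] 0.451
263 122 [132 101  68] 0.451
264 122 [126  95  63] 0.451
265 122 [124  97  65] 0.45
266 122 [121  94  65] 0.45
267 122 [120  94  66] 0.45
259 123 [121  92  60] 0.444
260 123 [130 101  66] 0.443
261 123 [130  98  68] 0.443
263 123 [129 101  69] 0.442
264 123 [124  96  68] 0.442
265 123 [131  96  69] 0.442
266 123 [123  96  66] 0.442
268 123 [123  97  67] 0.441
304 123 [129 102  93] 0.45
259 124 [126  97  67] 0.435
260 124 [128 100  64] 0.435
261 124 [124  96  62] 0.435
262 124 [128  99  66] 0.434
263 124 [129  99  67] 0.434
264 124 [124  9
[... 25148 characters left out ...]
67
202 183 [139 111  62] 0.164
203 183 [137 109  62] 0.162
204 183 [134 108  59] 0.16
195 184 [135 107  55] 0.178
196 184 [133 105  58] 0.176
198 184 [127 100  50] 0.171
199 184 [130 104  54] 0.169
201 184 [122  96  46] 0.164
204 184 [123  95  49] 0.157
205 184 [110  84  43] 0.155
195 185 [121  93  43] 0.176
199 185 [122  95  49] 0.166
200 185 [118  92  48] 0.164
197 186 [117  91  45] 0.169
199 186 [118  92  47] 0.164
195 187 [114  88  43] 0.172
198 187 [112  85  42] 0.165
299 190 [242 208 200] 0.085
300 190 [239 195 186] 0.087
301 190 [239 197 186] 0.09
297 191 [231 205 197] 0.079
298 191 [240 202 194] 0.082
299 191 [237 187 178] 0.084
300 191 [237 187 180] 0.086
301 191 [236 199 189] 0.089
```

View pics/w2.png

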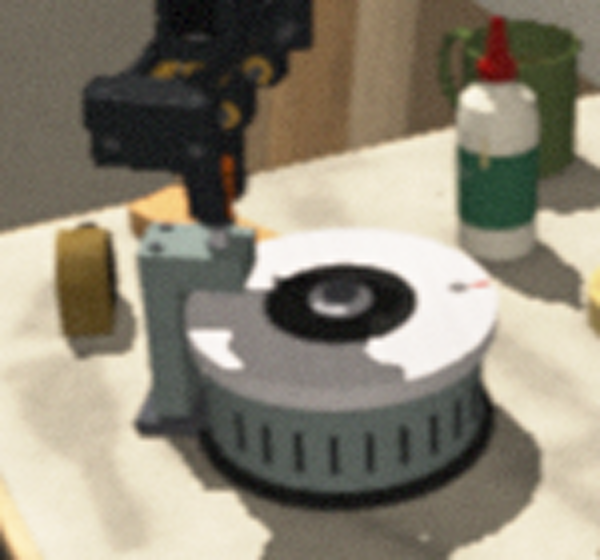

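```bash
python3 - <<'E'
t=open('h.py').read()
t=t.replace("red=((b[:,:,0]-np.maximum(b[:,:,1],b[:,:,2]))>35).astype('uint8')","red=((b[:,:,0]-b[:,:,1]>25)&(b[:,:,1]-b[:,:,2]<18)).astype('uint8'); red[:160]=0; red[250:]=0; red[:,:215]=0; red[:,315:]=0")
t=t.replace(".068<rr<.096",".074<rr<.097")
open('h.py','w').write(t)
E
python3 - <<'E'
from h import *
watch(8)
E
```

```text
8.325 [-1.4767e+02  8.5000e-02  8.0000e+00] 
8.375 [-1.36209e+02  8.50000e-02  8.00000e+00] speed 4.00
8.425 [-1.25581e+02  8.30000e-02  5.00000e+00] speed 3.71
8.475 [-1.14363e+02  8.20000e-02  5.00000e+00] speed 3.92
8.525 [-1.02286e+02  8.30000e-02  7.00000e+00] speed 4.22
8.575 [-9.1155e+01  8.2000e-02  5.0000e+00] speed 3.89
8.625 [-79.283   0.082   6.   ] speed 4.14
8.675 [-67.489   0.081   6.   ] speed 4.12
F [-0.29  1.18  2.92] pos [ 0.4977 -0.0136  0.1611]
```

play_rows([
  [[1, 0, 0, 0.008, 0, 0, 0], [1, 0, 0, 0.008, 0, 0, 0]],
])

```text
clock: 8.98
tool_pos: [0.4976, -0.0136, 0.1587]
eef_rot: [-0.422, 0.907, -0.0, -0.0]
contact_force: [0.2, 2.3, 3.9]
opening: 0.214
```

Run:
```python
from h import *
watch(6)
```

```text
8.975 None 
9.025 [-0.27   0.079  2.   ] 
9.075 [4.776 0.08  8.   ] speed 1.76
9.125 [1.873 0.081 7.   ] speed -1.01
9.175 [0.66  0.082 4.   ] speed -0.42
9.225 [1.257 0.082 6.   ] speed 0.21
F [-0.03  2.46  0.86] pos [ 0.4976 -0.0136  0.1585]
```

Run:
```python
from h import *
watch(4,"scene","w3.png"); im=cv2.imread("pics/w3.png")
cv2.imwrite("pics/w3c.png",cv2.resize(im[130:250,190:310],None,fx=5,fy=5,interpolation=cv2.INTER_CUBIC))
```

```text
9.275 [1.319 0.082 6.   ] 
9.325 [0.825 0.081 6.   ] speed -0.17
9.375 [1.368 0.082 6.   ] speed 0.19
9.425 [0.579 0.082 4.   ] speed -0.28
F [-0.04  1.85 -0.88] pos [ 0.4975 -0.0136  0.1585]
```

View pics/w3c.png

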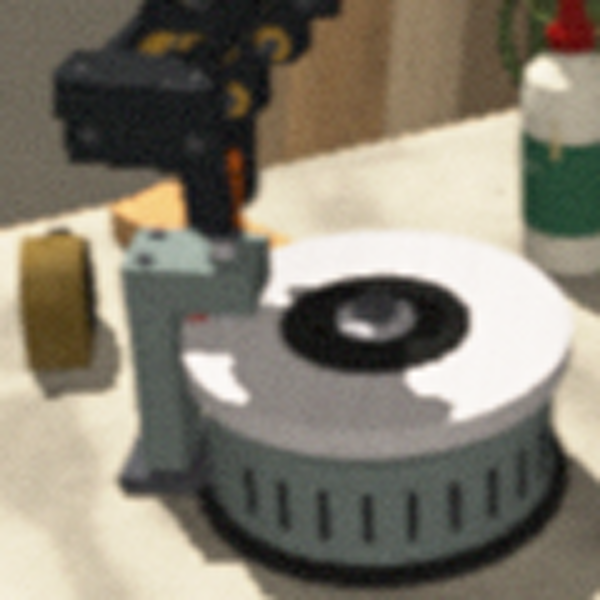

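play_rows([
  [[1, 0, 0, 0.007, 0, 0, 0], [1, 0, 0, 0.014, 0, 0, 0], [1, 0, 0, 0.02, 0, 0, 0], [1, 0, 0, 0.026, 0, 0, 0], [1, 0, 0, 0.026, 0, 0, 0]],
])

```text
clock: 10.1
tool_pos: [0.4974, -0.0136, 0.1505]
eef_rot: [-0.422, 0.907, -0.0, -0.001]
contact_force: [0.1, 1.0, -1.0]
opening: 0.213
```

Run:
```python
from h import *
watch(2,"scene","w4.png"); im=cv2.imread("pics/w4.png")
cv2.imwrite("pics/w4c.png",cv2.resize(im[130:250,190:310],None,fx=5,fy=5,interpolation=cv2.INTER_CUBIC))
```

```text
10.100 [1.75  0.081 7.   ] 
10.150 [1.793 0.081 7.   ] speed 0.01
F [-0.03  0.75 -1.49] pos [ 0.4973 -0.0136  0.1505]
```

View pics/w4c.png

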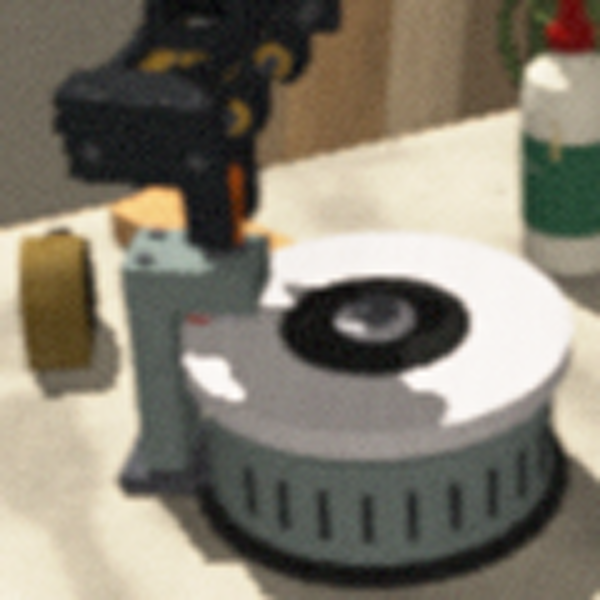

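Wheel stands with the mark under the arm (crop ~197,318), pin free and going down. Final millimetres, in small steps.

play_rows([
  [[1, 0, 0, 0.004, 0, 0, 0], [1, 0, 0, 0.007, 0, 0, 0], [1, 0, 0, 0.007, 0, 0, 0]],
])

```text
clock: 10.58
tool_pos: [0.4973, -0.0136, 0.1489]
eef_rot: [-0.422, 0.907, -0.0, -0.001]
contact_force: [-1.7, 1.6, 6.1]
opening: 0.215
```

play_rows([
  [[1, 0, 0, 0.003, 0, 0, 0], [1, 0, 0, 0.003, 0, 0, 0]],
])

```text
clock: 10.82
tool_pos: [0.4973, -0.0137, 0.1488]
eef_rot: [-0.422, 0.907, -0.0, -0.0]
contact_force: [-2.2, 1.2, 10.7]
opening: 0.216
```

play_rows([
  [[1, 0, 0, 0, 0, 0, 0], [0.5, 0, 0, 0, 0, 0, 0], [0, 0, 0, 0, 0, 0, 0], [0, 0, 0, 0, 0, 0, 0]],
])

```text
clock: 11.32
tool_pos: [0.4974, -0.0139, 0.1487]
eef_rot: [-0.422, 0.907, -0.0, -0.0]
contact_force: [-0.6, 0.1, 0.2]
opening: 0.451
```

Run:
```python
from h import *
watch(2,"scene","w5.png"); im=cv2.imread("pics/w5.png")
cv2.imwrite("pics/w5c.png",cv2.resize(im[130:250,190:310],None,fx=5,fy=5,interpolation=cv2.INTER_CUBIC))
print(get_state()['opening'])
```

```text
11.325 [1.819 0.081 9.   ] 
11.375 [2.077 0.081 8.   ] speed 0.09
F [-0.32 -0.    0.27] pos [ 0.4973 -0.0138  0.1487]
0.4957142661691166
```

View pics/w5c.png

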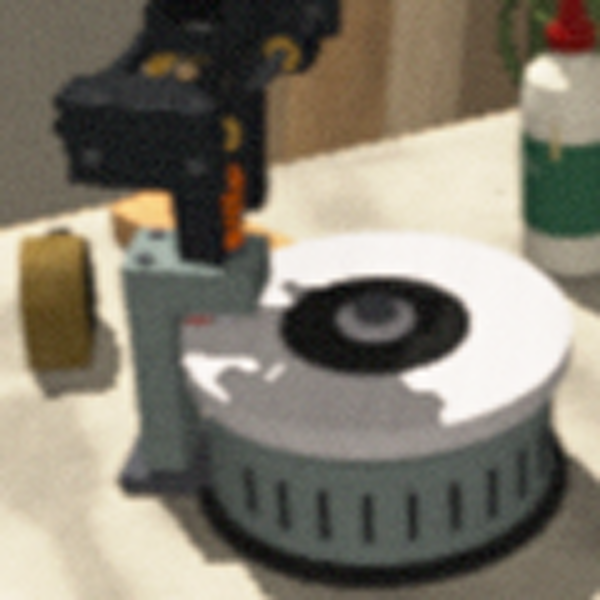

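Released and standing. Retreat straight up, then a check in both views.

play_rows([
  [[0, 0, 0, -0.06, 0, 0, 0], [0, 0, 0, -0.16, 0, 0, 0], [0, 0, 0, -0.3, 0, 0, 0], [0, 0, 0, -0.45, 0, 0, 0], [0, 0, 0, -0.5, 0, 0, 0]],
])

```text
clock: 12.05
tool_pos: [0.4985, -0.014, 0.3013]
eef_rot: [-0.422, 0.907, -0.001, 0.002]
contact_force: [0.8, 0.7, -0.4]
opening: 0.503
```

play_rows([
  [[0, 0.14, -0.1, 0, 0, 0, 0], [0, 0.28, -0.2, 0, 0, 0, 0], [0, 0.4, -0.3, 0, 0, 0, 0], [0, 0.5, -0.4, 0, 0, 0, 0], [0, 0.5, -0.4, 0, 0, 0, 0]],
])

```text
clock: 12.68
tool_pos: [0.4928, -0.2103, 0.3014]
eef_rot: [-0.419, 0.908, -0.002, 0.001]
contact_force: [0.1, 1.3, 0.4]
opening: 0.5
```

Run:
```python
from h import *
watch(3,"scene","w6.png"); im=cv2.imread("pics/w6.png")
t=vision.snapshot("top")[:,:,::-1]; cv2.imwrite("pics/t6.png",t)
c=np.hstack([cv2.resize(im[150:250,190:310],(480,400),interpolation=cv2.INTER_CUBIC),cv2.resize(t[180:285,205:285],(305,400),interpolation=cv2.INTER_CUBIC)])
cv2.imwrite("pics/w6c.png",c)
```

```text
12.675 [1.709 0.081 8.   ] 
12.725 [1.641 0.081 8.   ] speed -0.02
12.775 [2.108 0.081 8.   ] speed 0.16
F [ 0.41  1.19 -0.43] pos [ 0.4935 -0.2049  0.3011]
```

View pics/w6c.png

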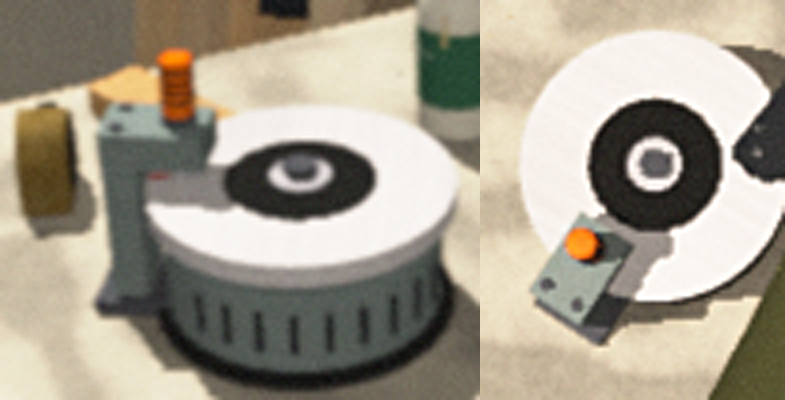

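View pics/t6.png

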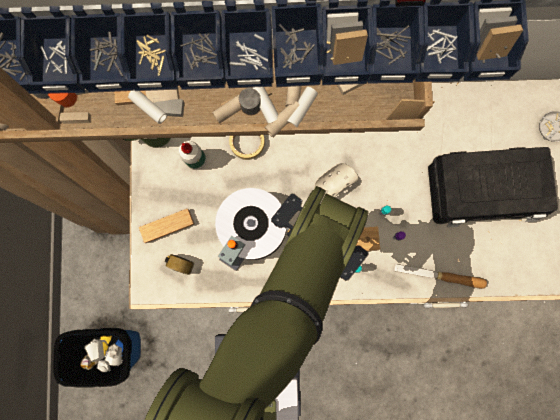

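Run:
```python
from h import *
def org(f,u0,u1,v0,v1):
    im=cv2.imread(f); h=cv2.cvtColor(im,cv2.COLOR_BGR2HSV); m=cv2.inRange(h,(3,200,120),(14,255,255)); 
    V,U=np.nonzero(m[v0:v1,u0:u1]); return U+u0,V+v0
U,V=org("pics/t6.png",215,250,225,265); t=(U.mean(),V.mean()); U,V=org("pics/w6.png",220,245,155,190)
s=((U.min()+U.max())/2,V.min()+2.5); print(t,s,V.min(),V.max()); print("handle top",tri(("top",*t),("scene",*s)), onz("top",*t,.160))
```

```text
(np.float64(232.94117647058823), np.float64(243.64705882352942)) (np.float64(233.5), np.float64(165.5)) 163 179
handle top (array([ 0.49787313, -0.01645549,  0.15861447]), np.float64(0.0010327699424010047)) [ 0.49729688 -0.01644806  0.16      ]
```

Run:
```python
from plant import r, get_state
s=get_state(); print(s['clock'],s['contact_force'],abs(s['qd']).max()); print(r.finish_job())
```

```text
12.875 [ 0.60450079 -0.00352909 -0.93821874] 0.0078121485099412495
the job is handed in; nothing more can be done
None
```

The wheel is locked: the orange pin is fully home through the guide and the wheel, and I let it go and handed the job in at 12.9 s. The job gives no verdict back, so what follows rests on my own checks.

**What I did:** I lifted the pin from its rest and lowered it into the guide while the wheel still turned at about 7.5 rad/s. I then pressed the tip on the wheel, with no more than about 5 N at the wrist in any reading. That slowed it to 4 rad/s, and on the next press the hole caught the tip. I pushed the pin down until the collar met the arm (6 to 11 N at the wrist), opened the fingers and backed away.

**Last checks:**
- **Pin:** the handle top measured z = 0.159 m, against about 0.160 m expected with the collar on the arm. Both views show the pin upright in the guide.
- **Wheel:** the red mark stayed under the arm at 1.6 to 2.1° in every frame. Single-frame speeds of up to 0.16 rad/s are measuring noise, with no steady drift. At the 70 mm radius that offset is 2 to 3 mm, within the 5 mm allowed.
- **Bystanders:** the tape measure and used disc looked unmoved by eye; I did not measure them.
- **Disagreement:** the two cameras differed by 1 to 3 mm at shared points, so the pin's sideways fit rests mainly on how smoothly it went into the guide.

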